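Unhook the feeder basket and clip it away in its box

ROBOT

A 6-joint arm with a two-finger parallel gripper is mounted at the origin on the work surface. World frame = base frame: x ahead of the robot, y to its left, z up, the work surface at z = 0. Lengths are in m, angles in rad, forces in N, time in s.
With the tool pointing down it reaches from about 0.35 to 0.975 m from the base axis. Payload 4.9 kg.
Tool frame: the origin (TCP) lies midway between the tips of the shut fingers; the grasp point (between the pads) lies behind it (manip.tcp_to_grasp is the z of the grasp point in the tool frame, in m); z points along the fingers, y is the direction in which the jaws open and shut (so a half turn about z gives the same grasp; the last joint's range is limited). The gripper opens to 85 mm and grips with 20 to 120 N. Pads are 22 mm wide; open, the fingers measure 114 mm over their backs; the gripper's body (76 mm by 85 mm) begins 54 mm behind the grasp point. The pads swing forward as they close: fully open they stand 13 mm farther back than shut.
Start: joints at [1.081, 0.053, 1.613, -0, 1.476, -0.119], TCP at [0.226, 0.583, 0.231] pointing down, gripper open.
Joint ranges: [-3.01, 3.01], [-1.01, 2.22], [0.06, 2.58], [-1.02, 4.17], [0.09, 2.62], [-3.14, 3.14]. Speed limits (rad/s): [2.57, 2.57, 3.14, 3.14, 3.14, 3.14].

INTERFACE

Orientations are given as a unit quaternion [w, x, y, z].
In Python, from plant import status, vision, order, regions_of, manip gives the robot as it stands. The module is installed in compiled form; this text tells all that it offers.
- The arm moves only by the shell command python3 -m crank 'ROWS'. ROWS is JSON, one flat list of numbers, 5 for each row, row after row: the shift along the tool's x, y, z in mm, then the turn about the tool's z in degrees, then the opening in per cent of the stroke, from 0 (shut) to 100 (fully open). In form: [tx, ty, tz, yaw, fingers, tx, ty, tz, yaw, fingers, ...]. A call has exactly 10 rows; each row is the pose to reach, as a shift and turn from the pose commanded when the call began, along the tool's axes at that moment; what a row does not reach only later rows make up. A row lasts 1/10 s, in which the tool goes at most 50 mm and 8.59 degrees, less where a joint would pass 70% of its speed; a pose out of reach is approached as far as the arm can. A call with a gripper value outside its range is refused whole. The fingers move at their own pace and stop on an object; the grip force is fixed at half the most. Time passes only in rows, so rows that repeat a pose let the fingers close, or fill a call up. It gives the time, the measured TCP pose, the force and the opening at its end, in the units of the state.
- status.state(): the state, without advancing time (a new reading comes with each control period).
- vision.grab_frame(name): name is "side" or "top" or "wrist"; returns (picture, depth): 400x640x3 uint8, red, green, blue; 400x640 float32, m along the optical axis (not along the pixel's ray), 0 where there is no reading.
- vision.get_calibration(name): a dict with "camera_matrix" (3x3 intrinsics, pixels), "R" (3x3) and "t" (3): a world point X has camera coordinates R X + t. Camera axes: x right, y down, z forward; pixel columns grow to the right and rows downward; lengths in m; the calibration is good to about 2 mm. The wrist camera is an equidistant fisheye: a pixel r from the principal point sees the ray r / f radians off the axis. A picture is of the moment at which its call begins: read the wrist's pose just before it. get_calibration takes no time and is no camera call; for the wrist camera it gives the pose at the moment of the call.
- order.job_done(): hands the job in, once; it reports no verdict.
Trained networks look in the newest picture that a camera, given by its name, has taken for a name from the list of things; names that differ only in an ending like _2 or _b are one class to them, and where a whole thing is asked for, a point or a joint stands for the part that bears it (a point fixed in the world has none). Each returns a list of dicts, best first, with "confidence" (0 to 1); they miss things now and then, are a little off and sometimes report something else, mostly with a low value. They report only what shows in the picture. A call takes as long as a camera call.
- regions_of(camera, name): "region" (400x640 bool, what is visible of it) and "extent" ([centre column, centre row, width, height] in pixels, round what is visible of it).
The state is a dict: "time": time; "joint_pos": joint angles; "joint_vel": joint speeds; "joint_efforts": joint torques, N m; "tool_pos": TCP position; "tool_rot": TCP orientation; "contact_force": force on the tool from outside, world axes, zero at the start; "ft_torque": the same for the moment, N m; "gripper_width": opening from 0.0 (shut) to 1.0 (fully open).
Only numpy, scipy, OpenCV 4.12 (cv2) and the standard library are available. Lean on these libraries where they do the work, as an engineer would, in place of code of your own. Each camera call takes 0.05 s, during which the arm holds its last target. There are 200 camera calls.

TASK

Take the green feeder basket off the deep hook on the end of the pine crate and set it gently, upright, on the floor of the open grey box. Then swing the box's clear lid shut and press its free edge down until the catch clicks, so the lid is fully shut and stays shut. Leave the dish, the glass cup, the forceps and the cork hide where they are.

Things in the scene. Friction and masses are not known exactly. Their poses are not given: they have to be found in the camera images.
- crate: Pine crate lying on its side as a shelf, fixed, 360 x 230 x 220 mm high. Origin: on the table, under the hook, at the foot of the end panel that carries it. Its +x runs along the crate's 360 mm length, away from the hook; -x points straight out from the end panel, the way the hook reaches; z up. The crate fills x 0 to 360, y -110 to 120 mm; its open side is -y.
- hook_tip (a point): Top of the hook's upturned end, 225 mm above the table, 25 mm out from the end panel; axes as the crate's. Flat dark steel, 22 mm wide (y), 4 mm thick. The trough behind it is 20 mm wide, its floor 36 mm below the tip: what hangs there must rise over 36 mm before it is drawn out along -x. A rubber bumper under the hook (158 to 172 mm up, face 8.5 mm out from here) backs the basket.
- basket_centre (a point): Centre (30 mm above the underside) of the green plastic open-topped feeder basket, loose, 0.08 to 0.17 kg: 64 mm (x) x 46 mm (y) x 60 mm high, 3 mm rigid walls, slotted. The steel hanger bar is on its +x side. It hangs upright by the bar, its axes along the crate's, rim about 214 mm above the table, and can be gripped from above across its 46 mm width.
- basket_bar (a point): Middle of the basket's hanger bar: steel rod 6 mm thick lying along the basket's y, 46 mm in +x from the basket's centre and 8 mm above it, carried by two 6 mm side rods at y = -17 and +17 mm; it is 11 mm clear of the back wall. At the start it lies in the trough, against the upturn.
- box: Grey plastic box, fixed, 160 mm (x) x 140 mm (y) x 80 mm high outside, walls and floor 4 mm, open at the top. Origin: centre of the underside, on the table; z up. The lid's hinge runs along x on the rim at y = -70 mm; the spring catch (orange and black) is on the outside of the wall at y = +70 mm and reaches out to y = +96 mm.
- lid_hinge (a point): Middle of the lid's hinge line, 80 mm above the table at y = -70 mm of the box. Its axes turn with the lid: x along the hinge, y along the lid from hinge to free edge, z normal to the lid (up when shut).
- lid_edge (a point): Place to press: on the lid's outer face (the top when shut), mid-length, 138 mm from the hinge line, by the white-bordered free edge (146 mm from the hinge). Lid: clear plastic plate 164 x 148 x 5 mm, 0.12 kg, outer face 5 mm above the hinge line; a white tongue below the free edge's middle meets the catch. When shut this point is 85 mm above the table.
- box_lid (a joint): Lid angle, rad: 0 fully shut, 2.3 fully open; starts at 2.0 to 2.25, leaning back past upright. A stiff hinge holds it wherever it is left (about 0.12 N m: 1 to 2 N at the free edge moves it). Let down on its catch it stops at about 0.065; a further push of about 7 N (up to 12) takes the tongue past the spring catch until the lid meets the rim at 0, where it is held. Stopping at the first resistance is not enough.
- dish: Bystander: black hard silicone feeding dish, 70 mm across, 22 mm high, on the table. Origin: centre of the underside.
- cup: Bystander: small glass cup, 48 mm across, 45 mm high, on the table. Origin: centre of the underside.
- forceps: Bystander: steel forceps lying on the table, about 170 mm long (x), 6 mm thick. Origin: near the middle, on the table.
- hide: Bystander: cork hide cave, 96 x 70 x 57 mm high, on the table. Origin: centre of the underside.

How it is judged:
On the way, in this order (a step that is already met when the one before it is completed fails the run):
1. the basket's bar is lifted past the hook's tip and drawn out in front of it (x of basket_bar in the frame of hook_tip below -0.006 m and z of basket_bar in the frame of hook_tip above -0.05 m and contact force between the fingers and basket above 0.5 N), for 0.1 s.
2. the basket stands upright on the box's floor, let go, with the lid still open (x of basket_centre in the frame of box between -0.06 and 0.06 m and y of basket_centre in the frame of box between -0.06 and 0.06 m and height (world z) of basket_centre below 0.039 m and angle between basket_centre's own z axis and vertical below 0.15 rad and contact force between the fingers and basket below 0.1 N and linear speed of basket below 0.03 m/s and value of joint box_lid above 0.8 rad), for 0.2 s.
3. the lid is pressed past its catch and shut (value of joint box_lid below 0.025 rad), for 0.2 s.
At the end, for the whole second after the job is handed in: The basket stands upright (within 0.15 rad) and still on the floor of the box, inside its walls, let go, and the lid is caught shut (joint below 0.025 rad) and at rest (x of basket_centre in the frame of box between -0.06 and 0.06 m and y of basket_centre in the frame of box between -0.06 and 0.06 m and height (world z) of basket_centre below 0.039 m and angle between basket_centre's own z axis and vertical below 0.15 rad and contact force between the fingers and basket below 0.1 N and linear speed of basket below 0.03 m/s and value of joint box_lid below 0.025 rad and velocity of joint box_lid between -0.05 and 0.05 rad/s); the robot touches nothing.
It fails at once if the dish is moved more than 20 mm (distance of dish from where it was at the start of the episode above 0.02 m).
It fails at once if the cup is moved more than 20 mm (distance of cup from where it was at the start of the episode above 0.02 m).
It fails at once if the forceps is moved more than 20 mm (distance of forceps from where it was at the start of the episode above 0.02 m).
It fails at once if the hide is moved more than 20 mm (distance of hide from where it was at the start of the episode above 0.02 m).
It fails at once if the basket is dropped or thrown (faster than 0.6 m/s out of the fingers) (linear speed of basket above 0.6 m/s and contact force between the fingers and basket below 0.05 N).
It also fails if it takes over 61 s, if anything falls off the work surface, if the arm or the gripper's body presses on something with over 40 N, if the wrist force passes 120 N, or if a joint passes its speed limit or range.

## Working session

There is one attempt and no reset: what is moved stays moved. The work goes in short steps, Python scripts to look and compute and a shell command to move; the robot and the scene stay as the last step left them, time stands still between calls to the robot, and variables do not carry over. Pictures are saved under pics/ and viewed, on a budget of 10 in all, crops included, one or two more only if the job needs it, and the job is handed in when it is done.

```bash
mkdir -p pics; cat > h.py <<'E'
import numpy as np, cv2
from plant import status, vision, order, regions_of, manip
from scipy.spatial.transform import Rotation as Ro
def rot(q): return Ro.from_quat([q[1],q[2],q[3],q[0]]).as_matrix()
def cloud(cam,d):
    c=vision.get_calibration(cam);K=np.array(c["camera_matrix"]);R=np.array(c["R"]);t=np.array(c["t"])
    v,u=np.mgrid[:400,:640]
    P=np.dstack([(u-K[0,2])/K[0,0]*d,(v-K[1,2])/K[1,1]*d,d])
    if cam=="wrist":
        x=(u-K[0,2])/K[0,0];y=(v-K[1,2])/K[1,1];r=np.hypot(x,y)+1e-9
        s=np.tan(np.minimum(r,1.5))/r
        P=np.dstack([x*s*d,y*s*d,d])
    W=(P-t)@R
    W[d<=0]=np.nan
    return W
def save(n,p): cv2.imwrite("pics/"+n,cv2.cvtColor(p,cv2.COLOR_RGB2BGR))
E
python3 - <<'E'
from h import *
print(status.state(),manip.tcp_to_grasp)
ims=[]
for cam in ["side","top"]:
    p,d=vision.grab_frame(cam); ims.append(p); W=cloud(cam,d); np.savez(f"{cam}.npz",p=p,W=W)
    c=vision.get_calibration(cam);print(cam,"pos",-np.array(c["R"]).T@np.array(c["t"]))
    for n in ["crate","basket_centre","box","lid_edge","dish","cup","forceps","hide"]:
        r=regions_of(cam,n)
        if r:
            b=r[0];X=W[b["region"]];X=X[~np.isnan(X[:,0])]
            print(n,len(r),round(b["confidence"],2),np.round(b["extent"]),len(X), np.round(np.median(X,0),3) if len(X) else "", np.round(np.percentile(X,[2,98],axis=0),3).tolist() if len(X) else "")
        else: print(n,"none")
    save(cam+"1.png",p)
E
```

```text
{'time': 0.0, 'joint_pos': array([ 1.08099095e+00,  5.33550020e-02,  1.61427832e+00, -1.64398361e-05,
        1.47601221e+00, -1.19027123e-01]), 'joint_vel': array([-1.40182807e-03, -8.47343015e-05,  1.98988344e-03,  1.56371779e-04,
       -1.90448570e-04,  2.34024198e-04]), 'joint_efforts': array([ 9.97898096e-04, -3.93667567e+01, -3.70180321e+01, -1.05773267e-04,
        6.84726663e-03, -1.61083699e-05]), 'tool_pos': array([0.22618892, 0.58196967, 0.23007354]), 'tool_rot': array([-2.99855229e-04,  1.84328139e-01,  9.82864224e-01, -9.81698620e-04]), 'contact_force': array([ 0.27145773,  0.0458243 , -0.230004  ]), 'ft_torque': array([-0.00093393,  0.01131809,  0.02191703]), 'gripper_width': 0.9996936496613803} -0.0187
side pos [0.2406968  0.41411398 0.80091822]
crate 1 0.57 [194. 329. 258. 143.] 24654 [0.514 0.327 0.222] [[0.403, 0.226, 0.064], [0.618, 0.464, 0.224]]
basket_centre 2 0.82 [272. 262.  55.  62.] 1989 [0.555 0.18  0.195] [[0.523, 0.15, 0.157], [0.581, 0.23, 0.217]]
box 1 0.75 [455. 184. 154. 176.] 13322 [ 0.467 -0.229  0.082] [[0.391, -0.297, 0.005], [0.55, -0.071, 0.208
[... 756 characters left out ...]
17 ] [[0.523, 0.151, 0.153], [0.579, 0.229, 0.214]]
box 3 0.87 [424. 260. 149. 100.] 11711 [ 0.465 -0.228  0.08 ] [[0.388, -0.299, 0.0], [0.546, -0.084, 0.209]]
lid_edge 2 0.92 [465. 261.  71.  96.] 5761 [ 0.464 -0.268  0.151] [[0.386, -0.301, 0.08], [0.543, -0.228, 0.214]]
dish 1 0.8 [300. 276.  31.  35.] 787 [0.414 0.041 0.013] [[0.385, 0.011, 0.003], [0.447, 0.071, 0.023]]
cup 1 0.82 [299. 201.  22.  20.] 396 [0.576 0.051 0.01 ] [[0.554, 0.028, 0.0], [0.596, 0.071, 0.046]]
forceps 1 0.59 [376. 115.  62.   7.] 250 [ 0.778 -0.136  0.004] [[0.762, -0.188, -0.003], [0.782, -0.065, 0.008]]
hide 2 0.64 [293. 144.  39.  51.] 1565 [0.691 0.059 0.056] [[0.646, 0.022, 0.014], [0.742, 0.097, 0.059]]
```

View pics/side1.png

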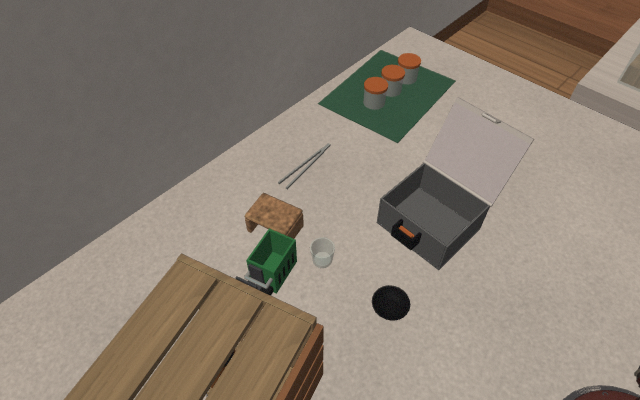

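View pics/top1.png

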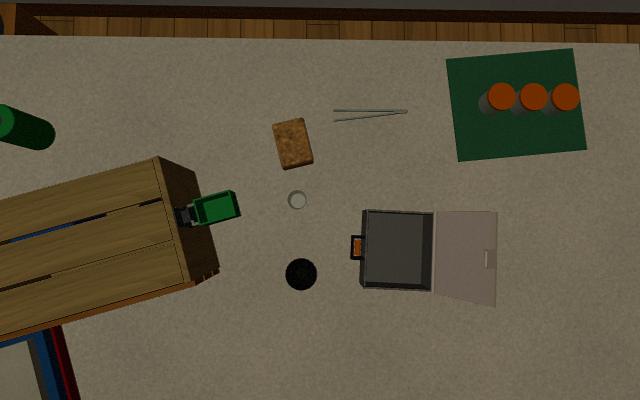

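```bash
python3 - <<'E'
from h import *
for cam in ["side","top"]:
    f=np.load(cam+".npz");W=f["W"];p=f["p"].astype(int)
    g=(p[...,1]>p[...,0]+25)&(p[...,1]>p[...,2]+15)
    def rect(m,n):
        X=W[m][:,:2].astype(np.float32); (c,s,a)=cv2.minAreaRect(X*1000); print(cam,n,len(X),np.round(c),np.round(s),round(a,1),np.round(np.median(W[m][:,2]),3))
    x,y,z=np.moveaxis(W,2,0)
    rect(g&(z>.205)&(z<.23)&(y<.26)&(y>.12),"basket rim")
    # crate top outline
    m=(z>.212)&(z<.232)&(y>.2)&(p[...,0]>p[...,2]+30)&~g
    m=cv2.morphologyEx(m.astype(np.uint8),cv2.MORPH_OPEN,np.ones((5,5)))>0
    rect(m,"crate top")
    m=(z>.074)&(z<.086)&(y<-.03)&(y>-.35)&(x>.3)&(x<.65); rect(m,"box rim")
    # lid plane
    m=(z>.11)&(z<.24)&(y<-.1)&(x>.3)&(x<.65)
    X=W[m];c=X.mean(0);u,s,v=np.linalg.svd(X-c,full_matrices=0);print("lid",c,v[2],np.degrees(np.arccos(abs(v[2][2]))),X[:,2].max(),np.percentile(X,[1,99],axis=0).round(3).tolist())
    m=(z>.002)&(z<.03)&(y<-.1)&(y>-.2)&(x>.42)&(x<.5);
    print("floor",np.median(W[m],0))
E
```

```text
side basket rim 540 [553. 183.] [47. 66.] 16.1 0.214
side crate top 20777 [505. 355.] [219. 225.] 16.3 0.222
side box rim 1147 [ 472. -163.] [149. 163.] 87.2 0.081
lid [ 0.46323138 -0.2741908   0.16318934] [0.01070196 0.72968182 0.68370309] 46.8663023777115 0.22840914569832146 [[0.386, -0.302, 0.111], [0.547, -0.244, 0.223]]
floor [ 0.45816011 -0.1728117   0.00672623]
top basket rim 246 [552. 185.] [46. 65.] 15.7 0.212
top crate top 21897 [491. 401.] [218. 318.] 15.7 0.22
top box rim 886 [ 470. -162.] [146. 161.] 87.3 0.08
lid [ 0.46403375 -0.27416303  0.16488116] [0.04569406 0.89404411 0.44564243] 63.53555112764602 0.22537111284006958 [[0.385, -0.302, 0.111], [0.544, -0.245, 0.221]]
floor [ 0.46027791 -0.15088726  0.00380209]
```

The side view shows the basket (272,262) hanging on the hook, the box (430,220) with its lid leaning back and its catch at (405,232), plus the dish (390,302), cup (322,253), hide (274,214) and forceps (305,165). Both cameras agree: basket rim centre about (0.553, 0.184), crate yaw about 106°, box centre about (0.468, -0.158), yaw about -3°, lid about 2.05 rad. I'll move to above the basket.

```bash
python3 -m crank '[0,0,-40,0,100, -20,-15,-80,5,100, -60,-35,-90,12,100, -105,-60,-90,20,100, -150,-85,-90,28,100, -195,-110,-90,36,100, -240,-135,-90,44,100, -285,-160,-90,52,100, -325,-182,-90,53,100, -360,-203,-90,53,100]' | tail -5
python3 -m crank '[0,0,0,0,100, 25,-20,0,0,100, 50,-40,0,0,100, 50,-55,0,0,100,50,-75,0,0,100, 50,-80,0,0,100,50,-80,0,0,100,50,-80,0,0,100,50,-80,0,0,100,50,-80,0,0,100]' >/dev/null --help 2>/dev/null; python3 -c "
from h import *
s=status.state();print(s['time'],s['tool_pos'],s['tool_rot']);R=rot(s['tool_rot']);print(R.round(3)); print('to basket mm',(R.T@(np.array([.5525,.184,.30])-s['tool_pos'])*1000).round(1))"
```

```text
time: 1.9
tool_pos: [0.4897, 0.2608, 0.3215]
tool_rot: [0.0, 0.604, 0.797, 0.0]
contact_force: [-0.5, -0.6, -0.3]
gripper_width: 0.999
1.9 [0.48966894 0.26079173 0.32149447] [2.32127949e-04 6.03986075e-01 7.96994800e-01 2.37084240e-04]
[[-0.27   0.963  0.001]
 [ 0.963  0.27   0.   ]
 [-0.     0.001 -1.   ]]
to basket mm [-90.9  39.7  21.5]
```

```bash
python3 -m crank '[-30,13,0,0,100, -60,26,0,0,100, -85,37,0,0,100, -91,40,5,0,100, -91,40,10,0,100, -91,40,10,0,100, -91,40,10,0,100, -91,40,10,0,100, -91,40,10,0,100, -91,40,10,0,100]' | tail -5
python3 - <<'E'
from h import *
s=status.state();R=rot(s['tool_rot']);T=s['tool_pos'];print(T,R.round(3).tolist())
p,d=vision.grab_frame("wrist");W=cloud("wrist",d);save("w1.png",p)
L=(W-T)@R*1000  # tool frame mm
p=p.astype(int);g=(p[...,1]>p[...,0]+25)&(p[...,1]>p[...,2]+15)
z=W[...,2]
m=g&(z>.2)&(z<.225);print(m.sum());X=L[m]
print("rim",cv2.minAreaRect(X[:,:2].astype(np.float32)),np.percentile(X,[1,50,99],axis=0).round(1))
print("zmax green",np.nanpercentile(z[g],[50,90,97]))
m=(z>.165)&(z<.235)&~g&(abs(L[...,1])<20)&(L[...,0]>30)&(L[...,0]<75);print("hook-ish",m.sum(),np.percentile(L[m],[1,50,99],axis=0).round(1), np.nanpercentile(z[m],[1,50,99]))
E
```

```text
time: 2.9
tool_pos: [0.5515, 0.1866, 0.3116]
tool_rot: [0.0, 0.603, 0.798, 0.0]
contact_force: [1.2, -0.6, -0.5]
gripper_width: 1.002
[0.55148501 0.18658807 0.31163028] [[-0.272, 0.962, 0.001], [0.962, 0.272, 0.0], [-0.0, 0.001, -1.0]]
1392
rim ((-1.3040199279785156, 1.6916999816894531), (45.443477630615234, 64.68927001953125), 89.3636474609375) [[-33.  -20.8  97.1]
 [ -0.7   2.5  99.7]
 [ 30.9  24.2 111.3]]
zmax green [0.17664207 0.21265848 0.21353129]
hook-ish 2305 [[ 31.2 -18.6  86.6]
 [ 53.6   0.9 116.3]
 [ 74.6  19.5 141.5]] [0.17010807 0.19535397 0.22507331]
```

View pics/w1.png

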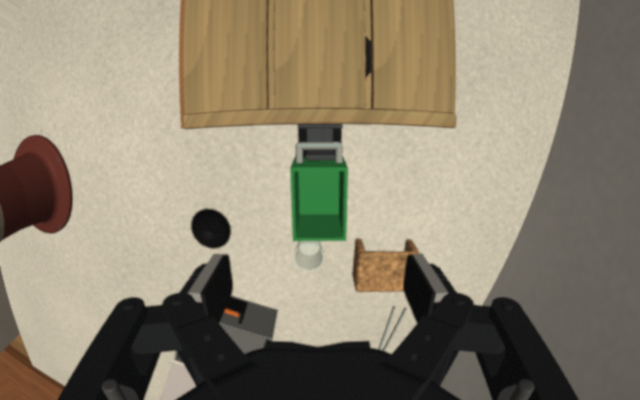

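The picture shows the basket at (319,200), aligned with the jaws. The rim is 98 mm below the TCP with an offset of (-1, 2) mm. Descend and grip.

```bash
python3 -m crank '[-1,2,30,0,100, -1,2,60,0,100, -1,2,85,0,100, -1,2,105,0,100, -1,2,125,0,100, -1,2,138,0,100, -1,2,138,0,100, -1,2,138,0,70, -1,2,138,0,20, -1,2,138,0,20]' | tail -5
python3 -m crank '[0,0,0,0,20, 0,0,0,0,20, 0,0,0,0,20, 0,0,0,0,20, 0,0,0,0,20, 0,0,0,0,20, 0,0,0,0,20,0,0,-5,0,20, 0,0,-10,0,20, 0,0,-10,0,20]' | tail -5
```

```text
time: 3.95
tool_pos: [0.5539, 0.1854, 0.1751]
tool_rot: [0.0, 0.603, 0.797, -0.0]
contact_force: [0.5, 1.1, 4.6]
gripper_width: 0.529
time: 4.95
tool_pos: [0.5534, 0.1854, 0.1829]
tool_rot: [-0.0, 0.603, 0.797, -0.001]
contact_force: [-0.9, -2.0, -3.6]
gripper_width: 0.533
```

```bash
python3 -m crank '[0,0,-8,0,20, 0,0,-18,0,20, 0,0,-28,0,20, 0,0,-38,0,20, 0,0,-44,0,20, 0,0,-46,0,20, -8,0,-46,0,20, -20,0,-46,0,20, -40,0,-46,0,20, -60,0,-46,0,20]' | tail -5
python3 - <<'E'
from h import *
p,d=vision.grab_frame("side");W=cloud("side",d);save("s2.png",p[150:350,150:450].repeat(2,0).repeat(2,1))
s=status.state();R=rot(s['tool_rot']);T=s['tool_pos'];print(T)
hk=np.array([.468,-.158,.26]);print("to box centre",(R.T@(hk-T)*1000).round(1))
E
```

```text
time: 5.95
tool_pos: [0.57, 0.1265, 0.2284]
tool_rot: [-0.0, 0.604, 0.797, -0.001]
contact_force: [0.1, 0.0, -1.2]
gripper_width: 0.533
[0.57085693 0.12371394 0.22841866]
to box centre [-243.7 -174.9  -30.7]
```

View pics/s2.png

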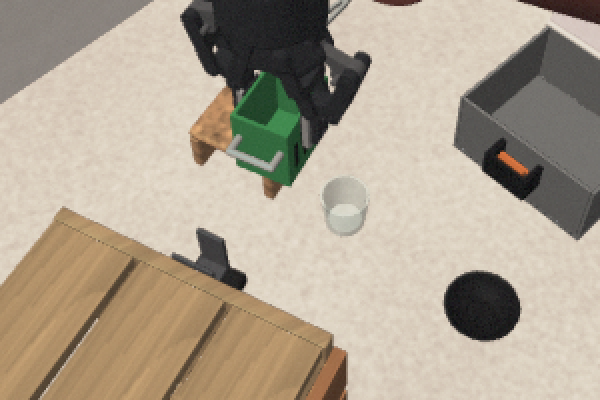

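The picture shows the basket off the hook and upright in the jaws at (265,130), and the hook clear at (212,255). Carry it over the box.

```bash
python3 -m crank '[-20,-14,0,1,20, -48,-34,0,4,20, -80,-57,0,8,20, -112,-79,0,12,20, -144,-102,0,15,20, -176,-125,0,18,20, -206,-146,0,18.5,20, -230,-163,0,18.5,20, -245,-174,0,18.5,20, -251,-178,0,18.5,20]' | tail -5
python3 - <<'E'
from h import *
s=status.state();R=rot(s['tool_rot']);T=s['tool_pos'];print(T,R.round(3).tolist(),status.state()['time'])
p,d=vision.grab_frame("top");W=cloud("top",d);save("t2.png",p[180:340,300:540].repeat(3,0).repeat(3,1))
x,y,z=np.moveaxis(W,2,0)
p2,d2=vision.grab_frame("wrist");save("w2.png",p2);W2=cloud("wrist",d2);L=(W2-T)@R*1000
for n,A in(("top",W),("wrist",W2)):
  z=A[...,2];m=(z>.074)&(z<.085)&(A[...,1]<-.07)&(A[...,1]>-.24)&(A[...,0]>.35)&(A[...,0]<.6)
  X=((A[m]-T)@R*1000);print(n,m.sum(),np.percentile(X,[0.5,50,99.5],axis=0).round(1).tolist(),cv2.minAreaRect(A[m][:,:2].astype(np.float32)*1000))
E
```

```text
time: 7.0
tool_pos: [0.4659, -0.1638, 0.2287]
tool_rot: [-0.0, 0.725, 0.689, -0.0]
contact_force: [0.8, 0.2, -1.1]
gripper_width: 0.533
[ 0.46590067 -0.16382687  0.22872879] [[0.051, 0.999, -0.001], [0.999, -0.051, 0.0], [0.0, -0.001, -1.0]] 7.0
top 464 [[-68.4, -75.6, 144.3], [46.7, 24.5, 149.7], [74.9, 84.7, 154.4]] ((470.4808349609375, -160.95431518554688), (144.0037384033203, 160.97024536132812), 86.94701385498047)
wrist 2356 [[-66.5, -73.2, 144.1], [33.4, 20.6, 149.3], [76.7, 87.3, 154.4]] ((472.9820556640625, -159.47274780273438), (144.2939910888672, 164.13377380371094), 87.25825500488281)
```

View pics/w2.png

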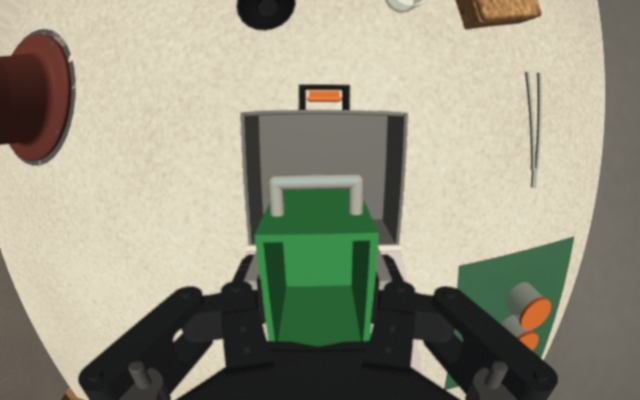

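The wrist picture shows the basket upright at (318,270) above the box, whose catch is at (324,97). The box centre is 6 mm off in tool y. Lower.

```bash
python3 -m crank '[0,3,15,0,20, 0,6,45,0,20, 0,6,75,0,20, 0,6,105,0,20, 0,6,130,0,20, 0,6,155,0,20, 0,6,173,0,20, 0,6,185,0,20, 0,6,193,0,20, 0,6,196,0,20]' | tail -5
python3 -m crank '[0,0,0,0,20, 0,0,0,0,20, 0,0,2,0,20, 0,0,3,0,20, 0,0,4,0,20, 0,0,5,0,20, 0,0,6,0,20, 0,0,7,0,20, 0,0,7,0,20, 0,0,7,0,20]' | tail -5
```

```text
time: 8.1
tool_pos: [0.4728, -0.1616, 0.0324]
tool_rot: [-0.001, 0.724, 0.69, -0.0]
contact_force: [0.5, -0.8, -1.4]
gripper_width: 0.529
time: 9.1
tool_pos: [0.473, -0.1622, 0.0266]
tool_rot: [-0.0, 0.724, 0.69, -0.0]
contact_force: [-2.4, 1.6, 3.5]
gripper_width: 0.532
```

Contact is made (vertical force went from -1.4 to +3.5 N). Release and back straight up.

```bash
python3 -m crank '[0,0,1,0,20, 0,0,1,0,20, 0,0,1,0,58, 0,0,1,0,62, 0,0,1,0,70, 0,0,1,0,80, 0,0,1,0,85, 0,0,1,0,85, 0,0,1,0,85, 0,0,1,0,85]' | tail -5
python3 -m crank '[0,0,-5,0,85, 0,0,-15,0,85, 0,0,-35,0,85, 0,0,-65,0,85, 0,0,-105,0,60, 0,0,-145,0,40, 0,0,-190,0,0, 0,0,-235,0,0, 0,0,-255,0,0, 0,0,-255,0,0]' | tail -5
python3 - <<'E'
from h import *
s=status.state();R=rot(s['tool_rot']);T=s['tool_pos'];print(T,R.round(3).tolist())
p,d=vision.grab_frame("wrist");save("w3.png",p);W=cloud("wrist",d);L=(W-T)@R*1000
q=p.astype(int);g=(q[...,1]>q[...,0]+25)&(q[...,1]>q[...,2]+15)
z=W[...,2];m=g&(z>.055)&(z<.075)&(abs(L[...,0])<70)&(abs(L[...,1])<70);X=W[m];print("rim",m.sum(),cv2.minAreaRect(X[:,:2].astype(np.float32)*1000),np.percentile(z[m],[2,50,98]))
for c in("side","top"):
  p,d=vision.grab_frame(c);W=cloud(c,d);x,y,z=np.moveaxis(W,2,0)
  m=(z>.10)&(z<.235)&(y<-.235)&(y>-.36)&(x>.37)&(x<.56)
  if c=="top":
      for a,b in((.1,.13),(.13,.16),(.16,.19),(.19,.21),(.21,.235)):
        k=m&(z>a)&(z<b);print(a,k.sum(),np.median(W[k],0).round(3) if k.any() else '')
  r=regions_of(c,"lid_edge")
  if r: X=W[r[0]["region"]];X=X[~np.isnan(X[:,0])];i=np.argsort(-X[:,2])[:150];print(c,r[0]["confidence"],"top edge",np.median(X[i],0).round(3),X[i][:,0].min(),X[i][:,0].max())
E
```

```text
time: 10.1
tool_pos: [0.473, -0.1622, 0.0253]
tool_rot: [-0.0, 0.724, 0.69, 0.0]
contact_force: [-0.3, -0.1, 0.2]
gripper_width: 0.849
time: 11.1
tool_pos: [0.4747, -0.1631, 0.2864]
tool_rot: [0.005, 0.724, 0.69, 0.002]
contact_force: [-0.1, -0.7, 0.1]
gripper_width: -0.001
[ 0.47471725 -0.16310515  0.28639097] [[0.048, 0.999, 0.009], [0.999, -0.048, -0.005], [-0.004, 0.009, -1.0]]
rim 477 ((470.8161315917969, -160.35983276367188), (64.24263000488281, 45.54303741455078), 87.94403076171875) [0.05565842 0.06012633 0.06174019]
side 0.7 top edge [ 0.457 -0.292  0.216] 0.38416632171041215 0.49051352776948987
0.1 93 [ 0.54  -0.252  0.117]
0.13 189 [ 0.534 -0.266  0.142]
0.16 54 [ 0.543 -0.281  0.169]
0.19 65 [ 0.541 -0.299  0.204]
0.21 0 
top 0.91 top edge [ 0.54  -0.279  0.169] 0.5267997112126305 0.545568525388881
```

View pics/w3.png

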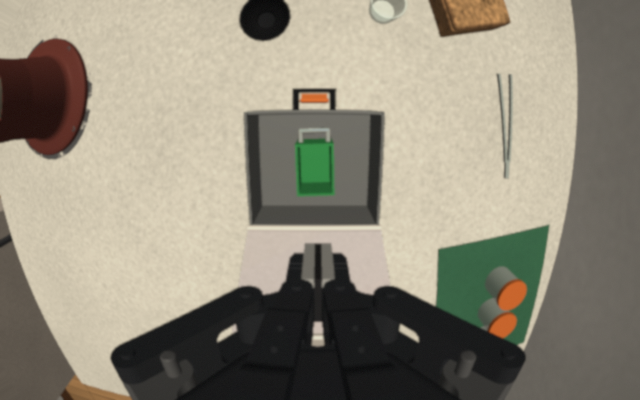

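The basket stands in the box at (315,165), clear of the walls, with its measured rim at about 60 mm. The lid is about 2.07 rad open. Move the shut fingers behind the lid.

```bash
python3 -m crank '[-20,0,0,0,0, -60,0,0,0,0, -100,0,0,0,0, -140,0,0,0,0, -175,0,0,0,0, -187,0,10,0,0, -187,0,40,0,0, -187,0,75,0,0, -187,0,97,0,0, -187,0,100,0,0]' | tail -5
python3 -m crank '[0,0,0,0,0, 10,0,0,0,0, 20,0,0,0,0, 30,0,0,0,0, 40,0,0,0,0, 50,0,0,0,0, 60,0,0,0,0, 70,0,0,0,0, 80,0,0,0,0, 85,0,0,0,0]' | tail -5
python3 - <<'E'
from h import *
p,d=vision.grab_frame("side");save("s3.png",p[60:310,300:600].repeat(2,0).repeat(2,1))
E
```

```text
time: 12.35
tool_pos: [0.4616, -0.346, 0.1741]
tool_rot: [-0.005, 0.724, 0.69, -0.0]
contact_force: [-0.3, -0.1, -0.2]
gripper_width: -0.001
time: 13.35
tool_pos: [0.4692, -0.2653, 0.185]
tool_rot: [0.003, 0.724, 0.69, -0.001]
contact_force: [-4.8, -4.4, 16.2]
gripper_width: -0.001
```

View pics/s3.png

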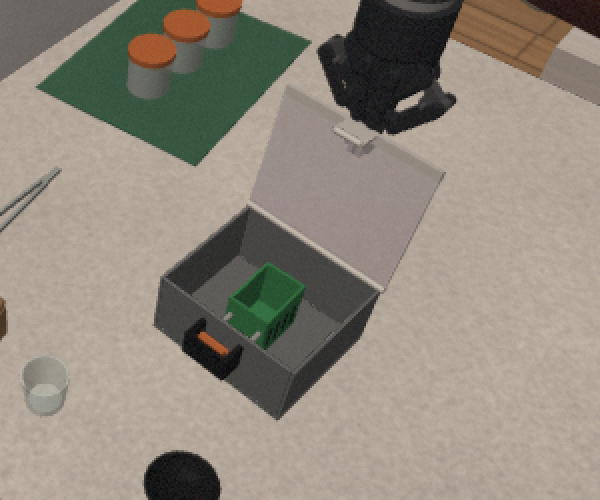

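The side view shows the lid at near upright with the fingers behind its edge at (370,110). The 16 N upward force means the edge is under the gripper's knuckles, so I'll raise the tool and go on.

```bash
python3 -m crank '[-3,0,-10,0,0, -4,0,-20,0,0, -4,0,-28,0,0, 4,0,-28,0,0, 12,0,-28,0,0, 20,0,-28,0,0, 28,0,-28,0,0, 36,0,-28,0,0, 44,0,-28,0,0, 50,0,-28,0,0]' | tail -5
python3 - <<'E'
from h import *
p,d=vision.grab_frame("side");W=cloud("side",d);r=regions_of("side","lid_edge")
if r: X=W[r[0]["region"]];X=X[~np.isnan(X[:,0])];X=X[(X[:,0]>.48)&(X[:,0]<.53)];c=X.mean(0);v=np.linalg.svd(X-c,full_matrices=0)[2][0];print(c,v,np.percentile(X,[2,98],axis=0).round(3))
E
```

```text
time: 14.4
tool_pos: [0.4703, -0.2132, 0.208]
tool_rot: [-0.0, 0.724, 0.69, -0.0]
contact_force: [0.3, -0.6, 0.1]
gripper_width: 0.001
[ 0.50522345 -0.2124061   0.16132558] [ 0.00195832 -0.26480333 -0.96430045] [[ 0.481 -0.232  0.086]
 [ 0.529 -0.18   0.226]]
```

```bash
python3 -m crank '[8,0,4,0,0, 16,0,8,0,0, 32,0,18,0,0, 45,0,28,0,0, 57,0,39,0,0, 67,0,51,0,0, 76,0,64,0,0, 83,0,78,0,0, 89,0,92,0,0, 92,0,102,0,0]' | tail -5
python3 - <<'E'
from h import *
p,d=vision.grab_frame("side");W=cloud("side",d);r=regions_of("side","lid_edge");save("s4.png",p[60:310,300:600].repeat(2,0).repeat(2,1))
if r: X=W[r[0]["region"]];X=X[~np.isnan(X[:,0])];X=X[(X[:,0]>.48)&(X[:,0]<.53)];print(np.percentile(X,[2,50,98],axis=0).round(3)); A=np.polyfit(X[:,1],X[:,2],1);print(A,np.arctan(A[0]))
E
```

```text
time: 15.5
tool_pos: [0.4742, -0.1215, 0.1044]
tool_rot: [-0.001, 0.724, 0.69, -0.0]
contact_force: [0.4, 0.2, 1.4]
gripper_width: -0.002
[[ 0.481 -0.15   0.086]
 [ 0.506 -0.109  0.107]
 [ 0.529 -0.084  0.112]]
[0.01493343 0.10725456] 0.014932319330167284
```

View pics/s4.png

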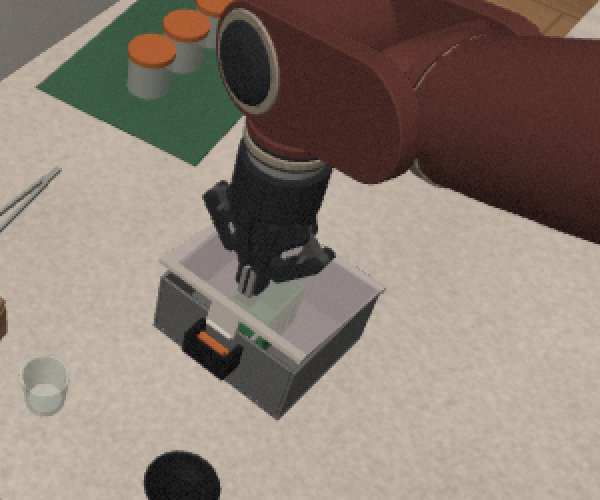

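The lid rests just above the rim with its tongue at (220,322) over the catch. Slide towards the edge and press down.

```bash
python3 -m crank '[0,0,-6,0,0, 12,0,-6,0,0, 23,0,-4,0,0, 23,0,2,0,0, 23,0,6,0,0, 23,0,10,0,0, 23,0,13,0,0, 23,0,15,0,0, 23,0,17,0,0, 23,0,18,0,0]' | tail -5
python3 -m crank '[0,0,1,0,0, 0,0,1,0,0, 0,0,2,0,0, 0,0,2,0,0, 0,0,3,0,0, 0,0,3,0,0, 0,0,4,0,0, 0,0,4,0,0, 0,0,4,0,0, 0,0,4,0,0]' | tail -5
```

```text
time: 16.6
tool_pos: [0.4762, -0.0992, 0.0891]
tool_rot: [-0.0, 0.724, 0.69, 0.0]
contact_force: [-1.8, 1.2, 2.9]
gripper_width: -0.0
time: 17.6
tool_pos: [0.4761, -0.0993, 0.0849]
tool_rot: [0.0, 0.724, 0.69, -0.0]
contact_force: [-2.6, 0.2, 5.3]
gripper_width: -0.001
```

```bash
python3 -m crank '[0,0,1,0,0, 0,0,1,0,0, 0,0,2,0,0, 0,0,2,0,0, 0,0,3,0,0, 0,0,3,0,0, 0,0,4,0,0, 0,0,4,0,0, 0,0,4,0,0, 0,0,4,0,0]' | tail -5
```

```text
time: 18.6
tool_pos: [0.4765, -0.0994, 0.0843]
tool_rot: [-0.0, 0.724, 0.69, -0.0]
contact_force: [-12.4, 3.9, 23.7]
gripper_width: -0.004
```

The tool stalls at z = 84 mm with 24 N, which matches a lid on the rim. Back off and check.

```bash
python3 -m crank '[0,0,-3,0,0, 0,0,-10,0,0, 0,0,-30,0,0, 0,0,-60,0,0, 0,0,-100,0,0, 0,0,-140,0,0, 0,0,-170,0,0, -40,0,-180,0,0, -80,0,-180,0,0, -100,0,-180,0,0]' | tail -5
python3 - <<'E'
from h import *
for c in("side","top","wrist"):
  p,d=vision.grab_frame(c);W=cloud(c,d);r=regions_of(c,"lid_edge")
  if c!="top":save(c+"5.png",p[100:300,330:570].repeat(3,0).repeat(3,1) if c=="side" else p)
  if r:
    m=r[0]["region"];X=W[m];X=X[~np.isnan(X[:,0])];X=X[(X[:,2]>.07)&(X[:,2]<.11)]
    A=np.c_[X[:,:2]-[.468,-.16],np.ones(len(X))];k=np.linalg.lstsq(A,X[:,2],rcond=None)[0]
    print(c,r[0]["confidence"],len(X),k.round(4))
    for a in np.arange(-.235,-.07,.02):
      q=X[(X[:,1]>a)&(X[:,1]<a+.02)];print(round(a,3),len(q),np.median(q[:,2]).round(4) if len(q) else '',end=' | ')
    print()
E
```

```text
time: 19.6
tool_pos: [0.4712, -0.2015, 0.2608]
tool_rot: [0.001, 0.724, 0.689, -0.0]
contact_force: [0.1, -0.4, -0.0]
gripper_width: -0.001
side 0.9 5343 [ 0.0004 -0.0089  0.0875]
-0.235 552 0.0878 | -0.215 652 0.0878 | -0.195 665 0.0877 | -0.175 686 0.0876 | -0.155 714 0.0877 | -0.135 716 0.0876 | -0.115 760 0.0876 | -0.095 583 0.0871 | -0.075 0  | 
wrist 0.78 21556 [-0.      0.0006  0.0846]
-0.235 1999 0.0845 | -0.215 2727 0.0846 | -0.195 2837 0.0846 | -0.175 2936 0.0846 | -0.155 3020 0.0846 | -0.135 3040 0.0846 | -0.115 3069 0.0846 | -0.095 1928 0.0846 | -0.075 0  |
```

View pics/side5.png

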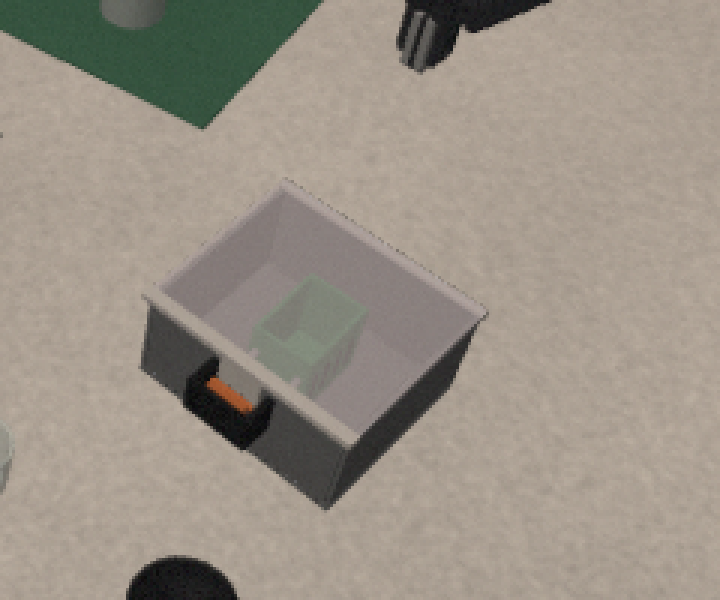

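The lid is flat on the rim: the wrist view gives a slope of 0.0006 rad at 84.6 mm. The tongue is under the catch at (240,385), and the basket stands upright inside at (310,330). The robot is clear of everything.

```bash
python3 -c "
from plant import order;print(order.job_done())"
```

```text
the job is handed in; nothing more can be done
None
```

The basket is off the hook and standing upright on the floor of the grey box. The lid is pressed past its catch, and I handed the job in at about 20 s of the 61 s allowed.

**Final checks**
- **Lid:** After I backed off, the wrist camera gave a lid slope of 0.0006 rad with its top at 84.6 mm. While pressing, the tool stopped at 84 mm with about 24 N. The side camera gave a slope of -0.009 rad and a top about 3 mm higher. Both slopes are within the 0.025 limit, and the height gap is about the calibration error. The top camera's network did not find the lid in the last picture.
- **Basket:** It looks upright through the shut lid, clear of the walls. Its rim measured about 60 mm before I shut the lid; standing on the floor it should be about 64 mm.
- **Robot:** It was clear of everything, with no contact force on the tool.
- **Dish, cup, forceps and hide:** I did not re-measure them. The arm passed well above the cup and hide, and none looked disturbed in the pictures.

**Problem on the way:** While I was raising the lid, its edge came up under the gripper's knuckles, with about 16 N upward. I raised the tool and went on. I do not know whether that counted as the gripper's body pressing, but the reading stayed well under the 40 N limit.

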